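# Sort sample tubes by feel and tip out the empties

### The arm

A 7-joint arm with a two-finger parallel gripper is mounted at the origin on a cart in front of the work surface, level with it; the furniture and walls round the work are solid. World frame = base frame: x ahead of the robot, y to its left, z up, the work surface at z = 0. Lengths are in m, angles in rad, forces in N, time in s.
With the tool pointing down it reaches from about 0.35 to 0.9 m from the base axis. Payload 19.9 kg.
Tool frame: the origin (TCP) lies between the finger pads; the fingertips stand 19 mm ahead of it and the grasp point (between the pads) is the TCP; z points along the fingers, y is the line along which they close (so a half turn about z gives the same grasp; the last joint's range is limited). The gripper opens to 94 mm and grips with 3 to 60 N. Pads are 16 mm wide; open, the fingers measure 119 mm over their backs; the gripper's body (75 mm by 177 mm) begins 78 mm behind the grasp point.
Start: joints at [-1.294, 0.417, -0.01, 1.614, 0.005, 1.111, -0.053], TCP at [0.195, 0.594, 0.224] pointing down, gripper open.
Joint ranges: [-2.81, 2.81], [-0.39, 2.02], [-1.27, 1.25], [0.06, 2.57], [-1.19, 4.33], [0.19, 2], [-2.82, 2.82]. Speed limits (rad/s): [1.89, 1.89, 2.39, 2.39, 3.01, 3.01, 3.01].

### API

Orientations are given as a 3x3 rotation matrix whose columns are the frame's x, y, z axes.
In Python, from bench import bot gives the robot as it stands. Calls block until the motion is done:
- bot.movep(position, orientation): joint-space move of the TCP to a pose.
- bot.move_linear(position, max_speed=0.15, orientation=None, stop_force=None): straight line of the TCP; orientation=None keeps the orientation; max_speed is the mean speed in m/s. With stop_force (N) it stops when the force on the tool has changed by that much, and returns True; else False.
- bot.goto_joints(angles): joint-space move.
- bot.move_gripper(opening, newtons=None): finger opening in m; newtons is the grip in N (None keeps the last); returns when the fingers have stopped.
- bot.wait(seconds).
- bot.solve_ik(position, orientation): joint angles nearest the present ones, or None.
- bot.get_state(): the state.
- bot.get_image(name): name is "scene" or "top" or "wrist"; returns the picture (480x640x3 uint8, blue, green, red); there is no depth.
- bot.camera_info(name): a dict with "mtx" (3x3 intrinsics, pixels), "distortion" ([k1, k2, p1, p2, k3] as OpenCV has them; the pictures are not rectified), "R" (3x3) and "t" (3): a world point X has camera coordinates R X + t. Camera axes: x right, y down, z forward; pixel columns grow to the right and rows downward; lengths in m; the calibration is good to about 2 mm. A picture is of the moment at which its call begins: read the wrist's pose just before it. camera_info takes no time and is no camera call; for the wrist camera it gives the pose at the moment of the call.
A pose or a line that the arm cannot do raises bot.PlanningError and nothing moves.
- bot.close_job(): hands the job in; it is judged then, once.
Trained networks look in the newest picture that a camera, given by its name, has taken for a name from the list of things; names that differ only in an ending like _2 or _b are one class to them, and where a whole thing is asked for, a point or a joint stands for the part that bears it (a point fixed in the world has none). Each returns a list of dicts, best first, with "score" (0 to 1); they miss things now and then, are a little off and sometimes report something else, mostly with a low value. They report only what shows in the picture. A call takes as long as a camera call.
- bot.silhouettes(camera, target): "region" (480x640 bool, what is visible of it).
- bot.tip_of(camera, target): "xyz" ([x, y, z] in m, in world coordinates, good to about 4 mm: a listed point, or the origin of a listed thing).
The state is a dict: "t": time; "q": joint angles; "joint_vel": joint speeds; "joint_efforts": joint torques, N m; "ee_pos": TCP position; "tool_rot": TCP orientation; "contact_force": force on the tool from outside, world axes, zero at the start; "moment": the same for the moment, N m; "gripper_width": finger opening in m; "grip_force": force on a finger pad.
Only numpy, scipy, OpenCV 4.12 (cv2) and the standard library are available. Lean on these libraries where they do the work, as an engineer would, in place of code of your own. Each camera call takes 0.05 s, during which the arm holds its last target. There are 200 camera calls.

### The job

Brass sample tubes, some filled and some empty, lie on the bench to the right of the deep tray and look alike: feel by weight which are which (a filled one weighs several times as much as an empty one). Lay each filled tube flat in a slot of its own in the grey tube tray and gather all the empty ones on the tipping pan; only when all the tubes are sorted like this, raise the pan by its bar so that they slide off into the deep tray behind it, and lower the pan level again. Leave the other things on the bench where they are.

Things in the scene. Friction and masses are not known exactly. Their poses are not given: they have to be found in the camera images.
- tube_a: The tube of tube_a_mid; origin on its surface, 8 mm beside the centre line.
- tube_a_mid (a point): Centre of a round brass sample tube, 16 mm diameter, 76 mm long, ends closed (4 or 5 are present, some of each kind; letters mean nothing). y runs along the tube; the middle is 8 mm above what it lies on. It does not roll. Filled and empty tubes look the same: an empty one weighs about 35 g (0.34 N), a filled one about 200 g (2 N), give or take a tenth.
- tube_b: The tube of tube_b_mid; origin on its surface, 8 mm beside the centre line.
- tube_b_mid (a point): Centre of a round brass sample tube, 16 mm diameter, 76 mm long, ends closed (4 or 5 are present, some of each kind; letters mean nothing). y runs along the tube; the middle is 8 mm above what it lies on. It does not roll. Filled and empty tubes look the same: an empty one weighs about 35 g (0.34 N), a filled one about 200 g (2 N), give or take a tenth.
- tube_c: The tube of tube_c_mid; origin on its surface, 8 mm beside the centre line.
- tube_c_mid (a point): Centre of a round brass sample tube, 16 mm diameter, 76 mm long, ends closed (4 or 5 are present, some of each kind; letters mean nothing). y runs along the tube; the middle is 8 mm above what it lies on. It does not roll. Filled and empty tubes look the same: an empty one weighs about 35 g (0.34 N), a filled one about 200 g (2 N), give or take a tenth.
- tube_d: The tube of tube_d_mid; origin on its surface, 8 mm beside the centre line.
- tube_d_mid (a point): Centre of a round brass sample tube, 16 mm diameter, 76 mm long, ends closed (4 or 5 are present, some of each kind; letters mean nothing). y runs along the tube; the middle is 8 mm above what it lies on. It does not roll. Filled and empty tubes look the same: an empty one weighs about 35 g (0.34 N), a filled one about 200 g (2 N), give or take a tenth.
- tube_e: The tube of tube_e_mid; origin on its surface, 8 mm beside the centre line.
- tube_e_mid (a point): Centre of a round brass sample tube, 16 mm diameter, 76 mm long, ends closed (4 or 5 are present, some of each kind; letters mean nothing). y runs along the tube; the middle is 8 mm above what it lies on. It does not roll. Filled and empty tubes look the same: an empty one weighs about 35 g (0.34 N), a filled one about 200 g (2 N), give or take a tenth.
- tube_tray: Fixed grey tube tray, 153 x 94 x 20 mm; origin under its centre, y along the slots. Floor 6 mm thick. Three parallel open-topped slots 86 mm long (y), 23 mm wide, centred at x = -45, 0 and 45 mm. Ribs 14 mm high stand between the slots only in the last 14 mm at both ends; the middle 58 mm (y) is open down to the floor for fingers. End walls are as high as the ribs.
- tip_stand: Fixed dark steel stand, 150 x 165 mm, that carries the tipping pan; origin on the bench below the hinge, x towards the deep tray.
- tip_pan (a joint): Tilt of the tipping pan, rad: 0 level (at rest on its stand), grows as the bar end near the robot is raised; stops at 1.2. It falls back to 0 when let go.
- pan_floor (a point): Centre of the floor (75 mm above the bench when level) of the sheet-steel tipping pan; x points to its open far edge, y across, z up. Floor 125 mm (x) by 140 mm (y); walls 13 mm high at the near end and both sides, none at the far edge (x = +62.5 mm). The pan weighs 350 g; tubes slide off when it is tilted well past half its travel.
- pan_bar (a point): Middle of the pan's round lifting bar, 10 mm diameter, running along the pan's y, 90 mm long between two 8 mm arms; the bar is 40 mm out from the near end of the pan floor, and 12 mm above floor level (x = -102.5, z = +12 mm from pan_floor). It turns between the fingers as the pan tilts.
- pan_hinge (a point): Middle of the pan's hinge line, on the stand, under the far open edge at floor level; the hinge runs along the stand's y and the pan bar lies 165 mm behind and 12 mm above it when level.
- catch_tray: Fixed deep enamelled tray, 343 mm (its x) by 178 mm (its y), rim 50 mm high, floor 2 mm; origin under its centre. It stands behind the tipping pan, its near rim under the pan's open edge.
- white_reference: Bystander: white tile in a black frame, 62 x 62 x 11 mm; origin at its underside centre. Leave alone.
- soft_brush: Bystander: orange-handled soft brush, 121 mm long; origin at its underside centre. Leave alone.
- wood_spatula: Bystander: small spatula with wooden handle, 152 mm long; origin at its underside centre. Leave alone.
- timer: Bystander: white timer, 62 x 62 x 22 mm; origin at its underside centre. Leave alone.
- wash_bottle: Bystander: white wash bottle with blue spout, 184 mm tall; origin at its underside centre. Leave alone.

How it is judged:
By the outcome, as a careful person would: the job done as asked, in the order asked, and still so for the second after the job is handed in, with the robot touching nothing.
Of tube_a, tube_b, tube_c, tube_d, tube_e only 4 to 5 are there at a start; the rules pass over those that are not, and their reading is None.
At some moment in a run one of tube_a, tube_b, tube_c, tube_d, tube_e may be knocked a few centimetres aside while the robot is not near it.
Once in a run the grip may slacken for a moment while it holds something.
It also fails if it takes over 200 s, if anything falls off the work surface, if the arm or the gripper's body presses on something with over 40 N, if the wrist force passes 120 N, or if a joint passes its speed limit or range.

## Working session

There is one attempt and no reset: what is moved stays moved. The work goes in short steps, each a Python script; the robot and the scene stay as the last script left them, time stands still between calls to the robot, and variables do not carry over. Pictures are saved under pics/ and viewed, at most 14 in all, crops included, and the job is handed in when it is done.

```bash
mkdir -p pics; ls
python3 - <<'E'
from bench import bot
import cv2,numpy as np
s=bot.get_state();print(s['t'],s['ee_pos'],s['tool_rot'])
for c in ['scene','top']:
    im=bot.get_image(c);cv2.imwrite(f'pics/{c}0.png',im)
    i=bot.camera_info(c);print(c,-i['R'].T@i['t'],i['R'][2])
    for n in ['tube_a_mid','tube_tray','pan_floor','pan_bar','pan_hinge','catch_tray','tip_stand']:
        print(n,[(np.round(d['xyz'],3).tolist(),round(d['score'],2)) for d in bot.tip_of(c,n)])
E
```

```text
bench.py
pics
0.0 [0.19517611 0.59335435 0.22382708] [[-9.49923736e-01  3.12481651e-01 -3.38034037e-04]
 [ 3.12481828e-01  9.49922952e-01 -1.22182800e-03]
 [-6.06925384e-05 -1.26627291e-03 -9.99999196e-01]]
scene [-0.21144046 -0.7569739   0.58156546] [ 0.61355235  0.67202635 -0.41464936]
tube_a_mid [([0.603, -0.203, 0.006], 0.53)]
tube_tray [([0.447, -0.381, -0.001], 0.77), ([0.533, -0.191, 0.009], 0.51)]
pan_floor [([0.483, 0.016, 0.079], 0.93)]
pan_bar [([0.38, 0.019, 0.086], 0.74)]
pan_hinge [([0.544, 0.013, 0.072], 0.96)]
catch_tray [([0.692, -0.001, -0.003], 0.83)]
tip_stand [([0.546, 0.016, -0.002], 0.85)]
top [0.38723369 0.03042855 1.09477088] [ 0.14894839 -0.00860112 -0.98880756]
tube_a_mid [([0.604, -0.202, 0.007], 0.58)]
tube_tray [([0.452, -0.382, 0.0], 0.97), ([0.474, 0.437, -0.003], 0.69)]
pan_floor [([0.482, 0.016, 0.07], 0.85), ([0.392, -0.215, 0.006], 0.6)]
pan_bar [([0.379, 0.019, 0.087], 0.8), ([0.535, -0.19, -0.005], 0.48), ([0.396, 0.204, 0.001], 0.19)]
pan_hinge [([0.604, -0.203, 0.008], 0.75), ([0.546, 0.01, 0.075], 0.7)]
catch_tray [([0.693, 0.007, 0.002], 0.95)]
tip_stand [([0.547, 0.014, 0.001], 0.97), ([0.453, -0.38, 0.001], 0.74), ([0.606, -0.203, 0.006], 0.73)]
```

View pics/top0.png

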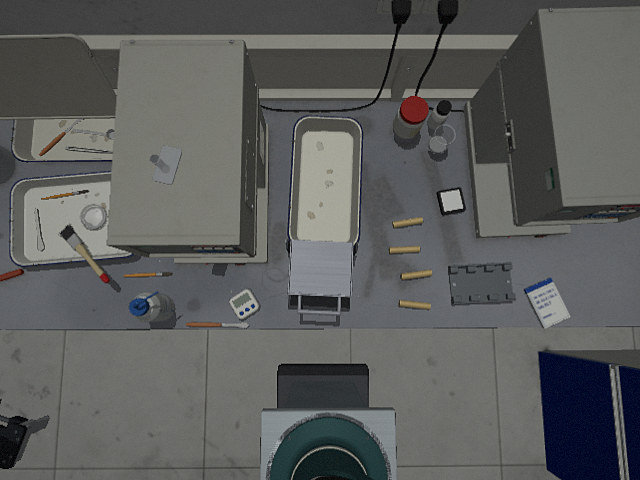

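View pics/scene0.png

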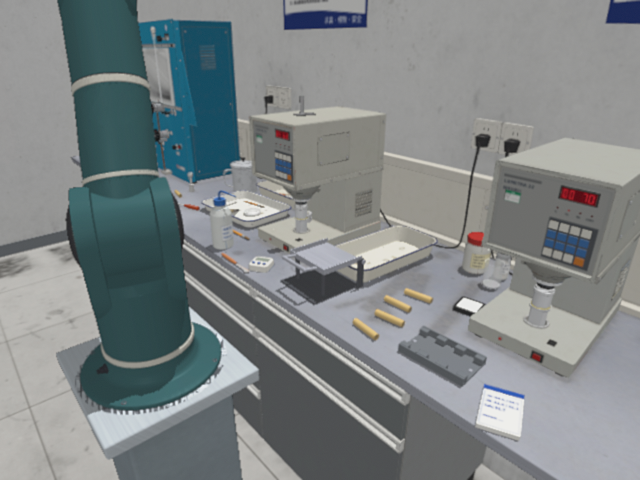

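The top view shows four brass tubes at about (408,223), (404,250), (416,275) and (415,305). The tray is at (482,284), the pan at (322,270) and its bar at (320,318). The scene view shows the same four tubes and nothing hidden.

```bash
cat > h.py <<'E'
from bench import bot
import cv2,numpy as np
def world(c,px,z):
    i=bot.camera_info(c);u=cv2.undistortPoints(np.float64(px).reshape(-1,1,2),np.array(i['mtx']),np.array(i['distortion'])).reshape(-1,2)
    R,t=np.array(i['R']),np.array(i['t']);C=-R.T@t
    d=np.c_[u,np.ones(len(u))]@R
    return C+d*((z-C[2])/d[:,2])[:,None]
def tubes(box=(.3,.72,-.5,-.1),z=.008,name=None,amin=60):
    """brass blobs in the top picture: [x,y,axis angle,length,width]"""
    im=bot.get_image('top')
    if name: cv2.imwrite(f'pics/{name}.png',im)
    h=cv2.cvtColor(im,cv2.COLOR_BGR2HSV)
    m=cv2.inRange(h,(14,70,80),(32,255,255))
    out=[]
    for c in cv2.findContours(m,cv2.RETR_EXTERNAL,cv2.CHAIN_APPROX_NONE)[0]:
        if cv2.contourArea(c)<amin: continue
        w=world('top',c,z)[:,:2]
        (x,y),(a,b),_=cv2.minAreaRect(np.float32(w))
        if not(box[0]<x<box[1] and box[2]<y<box[3]): continue
        vx,vy=cv2.fitLine(np.float32(w),cv2.DIST_L2,0,.001,.001).ravel()[:2]
        out.append([x,y,np.arctan2(vy,vx)%np.pi,max(a,b),min(a,b)])
    return np.array(out)
def down(a):
    """tool down, closing line (tool y) at angle a in the plane"""
    y=np.array([np.cos(a),np.sin(a),0]);z=np.array([0,0,-1.]);return np.c_[np.cross(y,z),y,z]
def force(n=8):
    f=[]
    for _ in range(n): bot.wait(.04);f.append(bot.get_state()['contact_force'])
    return np.mean(f,0)
E
python3 - <<'E'
from h import *
print(np.round(tubes(),3),bot.get_state()['t'])
i=bot.silhouettes('top','tube_tray')[0]['region'].astype(np.uint8)
c=max(cv2.findContours(i,0,2)[0],key=cv2.contourArea)
r=cv2.minAreaRect(np.float32(world('top',c,.018)[:,:2]));print('tray',r)
for n,z in [('pan_floor',.08),('tip_stand',.0)]:
    i=bot.silhouettes('top',n)[0]['region'].astype(np.uint8);c=max(cv2.findContours(i,0,2)[0],key=cv2.contourArea);print(n,cv2.minAreaRect(np.float32(world('top',c,z)[:,:2])))
print(force(),bot.get_state()['q'])
im=cv2.imread('pics/top0.png')[180:340,270:540];cv2.imwrite('pics/crop.png',cv2.resize(im,None,fx=2.9,fy=2.9,interpolation=2))
E
```

```text
[[ 0.396 -0.213  1.454  0.074  0.015]
 [ 0.47  -0.22   1.712  0.074  0.015]
 [ 0.532 -0.192  1.608  0.075  0.015]
 [ 0.601 -0.203  1.738  0.074  0.015]] 0.85
tray ((0.44696044921875, -0.3752627372741699), (0.09387408941984177, 0.15709924697875977), 2.6802220344543457)
pan_floor ((0.4585431218147278, 0.018573731184005737), (0.1467626988887787, 0.16884879767894745), 87.09864044189453)
tip_stand ((0.4641554653644562, 0.017705082893371582), (0.18289804458618164, 0.1819382607936859), 87.07865142822266)
[-0.18766446  0.25098817  0.11594441] [-1.29449522  0.41737995 -0.01029975  1.61359715  0.004704    1.11071576
 -0.05298678]
```

View pics/crop.png

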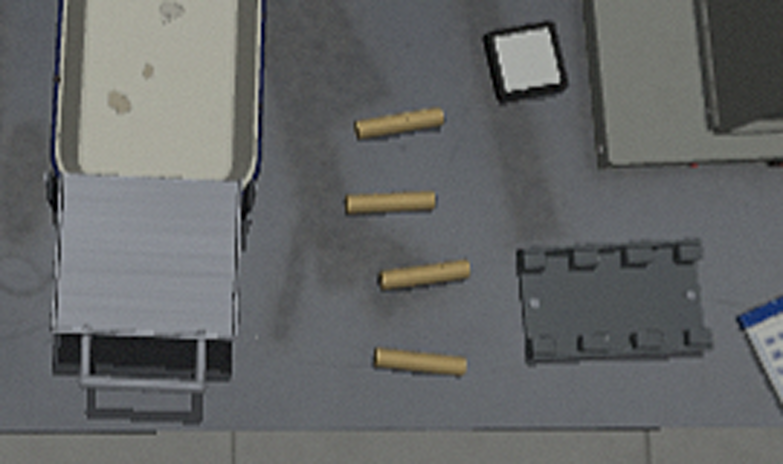

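The crop confirms four tubes, the tray ribs in rows at y≈257 and y≈343, and the bar across (88–205, 382). Next I'll move in and use the wrist camera over the tray and tubes.

Run:
```python
from h import *
print(bot.solve_ik([.15,.45,.38],down(np.pi/2)) is not None)
s=bot.get_state();
bot.move_linear([.15,.42,.36],.3)
bot.movep([.42,-.05,.36],down(np.pi/2));print(bot.get_state()['q'])
bot.movep([.45,-.36,.30],down(np.pi/2));print(bot.get_state()['q'],bot.get_state()['t'])
cv2.imwrite('pics/w1.png',bot.get_image('wrist'))
i=bot.camera_info('wrist');print(-i['R'].T@i['t'],i['R'])
for n in ['tube_tray','tube_a_mid']:print(n,[(np.round(d['xyz'],4).tolist(),round(d['score'],2)) for d in bot.tip_of('wrist',n)])
```

```text
True
[-1.0557896  -0.19650607  0.97214823  1.90872231  0.16665477  1.34769455
  1.4418744 ]
[-0.07196674  0.36730544  0.89893204  1.66780456 -0.30097367  1.25253764
  2.46214388] 5.6417
[ 0.38015454 -0.35832692  0.46120872] [[-2.34626977e-03  9.99997083e-01 -5.74377851e-04]
 [ 9.69345646e-01  2.41547187e-03  2.45689202e-01]
 [ 2.45689873e-01  1.96824792e-05 -9.69348485e-01]]
tube_tray [([0.4509, -0.3825, -0.0047], 0.68)]
tube_a_mid []
```

View pics/w1.png

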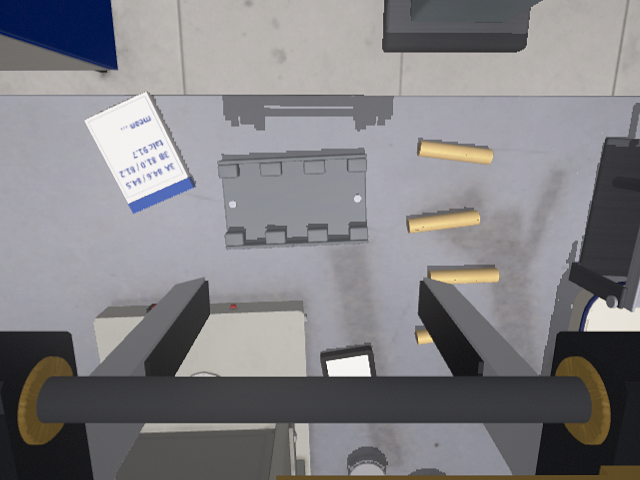

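The wrist view shows the tray upside down. Its floor dots are at (233,204) and (357,198), with rib tops around (228–356, 165) and (235–357, 233). The tubes are on the right at x≈450.

Run:
```python
from h import *
p=world('wrist',[(233,204),(357,198)],.006);print(p,p.mean(0))
rib=world('wrist',[(230,165),(271,163),(315,161),(357,157),(237,233),(277,230),(318,227),(358,225)],.02);print(np.round(rib,3),rib.mean(0))
gray=cv2.cvtColor(cv2.imread('pics/w1.png'),6)
i=bot.silhouettes('wrist','tube_tray')[0]['region'].astype(np.uint8);c=max(cv2.findContours(i,0,2)[0],key=cv2.contourArea)
print(cv2.minAreaRect(np.float32(world('wrist',c,.012)[:,:2])))
for P in ([.45,-.36,.25],[.396,-.213,.2],[.6,-.2,.2],[.47,-.22,.03],[.48,.016,.15],[.38,.019,.1],[.5,.016,.25]):
  for a in (-np.pi/2,0,np.pi/2,np.pi):
    q=bot.solve_ik(P,down(a));print(P,round(a,2),None if q is None else np.round(q,2))
```

```text
[[ 0.45335153 -0.44556164  0.006     ]
 [ 0.44653196 -0.31200046  0.006     ]] [ 0.44994174 -0.37878105  0.006     ]
[[ 0.411 -0.444  0.02 ]
 [ 0.409 -0.402  0.02 ]
 [ 0.407 -0.357  0.02 ]
 [ 0.403 -0.315  0.02 ]
 [ 0.482 -0.44   0.02 ]
 [ 0.479 -0.397  0.02 ]
 [ 0.475 -0.354  0.02 ]
 [ 0.473 -0.312  0.02 ]] [ 0.44232001 -0.37764268  0.02      ]
((0.45065775513648987, -0.380024790763855), (0.0985066145658493, 0.15513193607330322), 2.6527347564697266)
[0.45, -0.36, 0.25] -1.57 [-0.17  0.5   1.09  1.73 -0.47  1.2  -0.53]
[0.45, -0.36, 0.25] 0 [-0.23  0.57  1.21  1.74 -0.57  1.24  1.12]
[0.45, -0.36, 0.25] 1.57 [-0.05  0.41  0.87  1.73 -0.34  1.16  2.5 ]
[0.45, -0.36, 0.25] 3.14 [-0.17  0.5   1.09  1.73 -0.47  1.2  -2.1 ]
[0.396, -0.213, 0.2] -1.57 [-0.54  0.23  1.09  2.08 -0.25  0.97 -0.88]
[0.396, -0.213, 0.2] 0 [-0.54  0.23  1.09  2.08 -0.25  0.97  0.69]
[0.396, -0.213, 0.2] 1.57 [-0.41  0.19  0.93  2.08 -0.18  0.96  2.19]
[0.396, -0.213, 0.2] 3.14 [-0.54  0.23  1.09  2.08 -0.25  0.97 -2.46]
[0.6, -0.2, 0.2] -1.57 [-0.5   0.81  1.24  1.64 -0.79  1.28 -0.68]
[0.6, -0.2, 0.2] 0 [-0.45 
[... 556 characters left out ...]
.06 -0.52  0.93  0.4 ]
[0.48, 0.016, 0.15] 1.57 [-0.9   0.39  0.98  2.06 -0.42  0.9   1.88]
[0.48, 0.016, 0.15] 3.14 [ 0.53  0.33 -0.73  2.02  0.28  0.89  2.79]
[0.38, 0.019, 0.1] -1.57 [-1.09  0.33  1.1   2.32 -0.45  0.72 -1.23]
[0.38, 0.019, 0.1] 0 [-1.07  0.32  1.07  2.32 -0.43  0.71  0.32]
[0.38, 0.019, 0.1] 1.57 [-0.91  0.25  0.87  2.32 -0.3   0.68  1.75]
[0.38, 0.019, 0.1] 3.14 [ 0.54  0.24 -0.73  2.28  0.25  0.7   2.78]
[0.5, 0.016, 0.25] -1.57 [-1.01  0.29  1.09  1.91 -0.29  1.11 -1.38]
[0.5, 0.016, 0.25] 0 [-1.05  0.31  1.15  1.91 -0.32  1.12  0.23]
[0.5, 0.016, 0.25] 1.57 [-0.9   0.24  0.94  1.91 -0.22  1.1   1.7 ]
[0.5, 0.016, 0.25] 3.14 [ 0.82  0.32 -1.08  1.86  0.31  1.14  2.76]
```

```bash
cat >> h.py <<'E'
TRAY=np.array([.450,-.379]);TYAW=.047
PAN=np.array([.4825,.016]);PYAW=-.045
def st(): s=bot.get_state();return round(s['t'],1),np.round(s['ee_pos'],4),round(s['gripper_width'],4),round(s['grip_force'],1),np.round(s['q'],2)
def pick(x,y,ax,z0=0.):
    R=down(ax-np.pi/2)
    bot.move_gripper(.045);bot.movep([x,y,.11+z0],R)
    bot.move_linear([x,y,.06+z0],.15);f0=force()
    hit=bot.move_linear([x,y,.0225+z0],.06,stop_force=8)
    bot.move_gripper(0.0,25);w=bot.get_state()['gripper_width'];zg=bot.get_state()['ee_pos'][2]
    bot.move_linear([x,y,.06+z0],.08);bot.wait(.3);f1=force()
    print('pick',hit,'width',round(w,4),'zgrasp',round(zg,4),'dF',np.round(f1-f0,2),st());return (f1-f0)[2]
def place(p,ang,z,clear):
    R=down(ang);e=bot.get_state()['ee_pos']
    bot.move_linear([e[0],e[1],clear],.15);bot.movep([*p,clear],R)
    print('carry',st())
    if bot.get_state()['gripper_width']<.012: print('LOST');return False
    hit=bot.move_linear([*p,z+.0015],.06,stop_force=4);print('placed',hit,st()[1])
    bot.move_gripper(.022);bot.move_linear([*p,clear],.15);return True
def slot(k): return TRAY+.045*k*np.array([-np.sin(TYAW),np.cos(TYAW)])
def panp(dx): return PAN+dx*np.array([np.cos(PYAW),np.sin(PYAW)])
def to_slot(k): return place(slot(k),TYAW-np.pi/2,.0225+.006,.11)
def to_pan(dx): return place(panp(dx),PYAW,.0225+.075,.17)
E
python3 - <<'E'
from h import *
bot.goto_joints([.44,.417,0,1.614,0,1.111,.4]);print(st())
T=tubes();print(np.round(T,3))
t=T[T[:,0].argmin()]
w=pick(*t[:3]);print(w)
if w<-1.2: to_slot(-1)
elif -.7<w<-.15: to_pan(36)
print(st());print(np.round(tubes(),3))
E
```

```text
(7.7, array([ 0.5514, -0.2938,  0.2246]), 0.0938, 0.0, array([ 0.44,  0.42,  0.  ,  1.61, -0.  ,  1.11,  0.4 ]))
[[ 0.396 -0.213  1.454  0.074  0.015]
 [ 0.47  -0.22   1.712  0.075  0.015]
 [ 0.532 -0.192  1.606  0.075  0.015]
 [ 0.601 -0.203  1.74   0.074  0.015]]
pick False width 0.015 zgrasp 0.0226 dF [ 0.14  0.1  -2.17] (12.9, array([ 0.3964, -0.2131,  0.06  ]), 0.0154, 25.0, array([ 0.43,  0.36, -0.  ,  2.16,  0.  ,  0.62,  0.31]))
-2.1728703282974107
carry (14.3, array([ 0.4519, -0.4226,  0.1089]), 0.0153, 25.0, array([ 0.47,  0.55,  0.32,  1.73, -0.21,  0.89, -0.65]))
placed False [ 0.4523 -0.4241  0.0304]
(16.9, array([ 0.4519, -0.4236,  0.1093]), 0.0222, 0.0, array([ 0.47,  0.55,  0.32,  1.73, -0.21,  0.89, -0.65]))
[[ 0.47  -0.22   1.699  0.074  0.015]
 [ 0.532 -0.192  1.608  0.075  0.015]
 [ 0.601 -0.203  1.73   0.074  0.015]]
```

Run:
```python
from h import *
t=tubes();t=t[t[:,0].argmin()];n={}
w=pick(*t[:3])
if w<-1.2: to_slot(0)
elif -.7<w<-.15: to_pan(36)
print(np.round(tubes(name='top2'),3))
print('pan',np.round(tubes((.3,.7,-.1,.15),.083),3))
```

```text
pick False width 0.0149 zgrasp 0.0226 dF [ 0.19  0.37 -0.68] (22.0, array([ 0.4699, -0.22  ,  0.06  ]), 0.0154, 25.0, array([ 0.45,  0.46, -0.08,  2.  ,  0.06,  0.69,  0.47]))Traceback (most recent call last):
  File "<stdin>", line 5, in <module>
  File "h.py", line 51, in to_pan
    def to_pan(dx): return place(panp(dx),PYAW,.0225+.075,.17)
                           ~~~~~^^^^^^^^^^^^^^^^^^^^^^^^^^^^^^
  File "h.py", line 43, in place
    bot.move_linear([e[0],e[1],clear],.15);bot.movep([*p,clear],R)
                                           ~~~~~~~~~^^^^^^^^^^^^^^
host.PlanningError: the arm cannot take that pose within its joint ranges
```

Run:
```python
from h import *
print(st(),force(15))
for dx in (36,0,-36):
  p=panp(dx/1000)
  for z in (.1,.17,.22):
    for a in (PYAW,PYAW+np.pi,PYAW-np.pi/2):
      q=bot.solve_ik([*p,z],down(a));print(dx,z,round(a,2),None if q is None else np.round(q,2))
```

```text
(22.9, array([ 0.4695, -0.2198,  0.1692]), 0.0152, 25.0, array([ 0.46,  0.3 , -0.09,  1.93,  0.03,  0.92,  0.49])) [ 0.05871577  0.01546637 -0.43382874]
36 0.1 -0.04 [ 0.06  0.4  -0.17  1.98  0.1   0.77 -0.22]
36 0.1 3.1 [ 0.47  0.48 -0.69  1.96  0.41  0.84  2.66]
36 0.1 -1.62 [-0.17  0.39  0.1   1.99 -0.05  0.77 -1.66]
36 0.17 -0.04 [ 0.07  0.3  -0.19  1.93  0.07  0.92 -0.19]
36 0.17 3.1 [ 0.49  0.37 -0.7   1.91  0.29  0.96  2.76]
36 0.17 -1.62 [-0.13  0.29  0.05  1.93 -0.02  0.92 -1.69]
36 0.22 -0.04 [ 0.08  0.24 -0.19  1.88  0.05  1.03 -0.18]
36 0.22 3.1 [ 0.49  0.3  -0.68  1.86  0.21  1.06  2.82]
36 0.22 -1.62 [-0.1   0.23  0.02  1.88 -0.01  1.03 -1.7 ]
0 0.1 -0.04 [ 0.06  0.34 -0.18  2.06  0.09  0.74 -0.22]
0 0.1 3.1 [ 0.48  0.42 -0.69  2.05  0.37  0.8   2.67]
0 0.1 -1.62 [-0.16  0.34  0.08  2.07 -0.04  0.74 -1.68]
0 0.17 -0.04 [ 0.08  0.24 -0.2   2.01  0.06  0.9  -0.2 ]
0 0.17 3.1 [ 0.5   0.3  -0.69  2.    0.24  0.93  2.79]
0 0.17 -1.62 [-0.12  0.23  0.02  2.01 -0.01  0.9  -1.71]
0 0.22 -0.04 [ 0.09  0.17 -0.2   1.96  0.04  1.01 -0.18]
0 0.22 3.1 [ 0.82  0.33 -1.08  1.94  0.33  1.07  2.7 ]
0 0.22 -1.62 [-0.09  0.17 -0.01  1.96  0.    1.01 -1.72]
-36 0.1 -0.04 [ 0.06  0.29 -0.2   2.14  0.08  0.72 -0.23]
-36 0.1 3.1 [ 0.49  0.36 -0.69  2.13  0.33  0.76  2.69]
-36 0.1 -1.62 [-0.15  0.28  0.05  2.15 -0.02  0.71 -1.7 ]
-36 0.17 -0.04 [ 0.08  0.17 -0.21  2.09  0.05  0.88 -0.2 ]
-36 0.17 3.1 [ 0.51  0.22 -0.69  2.08  0.18  0.9   2.82]
-36 0.17 -1.62 [-0.1   0.17 -0.01  2.09  0.    0.88 -1.73]
-36 0.22 -0.04 [ 0.09  0.11 -0.22  2.03  0.03  1.   -0.18]
-36 0.22 3.1 [ 0.87  0.22 -1.08  2.01  0.23  1.03  2.78]
-36 0.22 -1.62 [-0.06  0.1  -0.05  2.04  0.01  1.   -1.73]
```

That was my units bug: 36 was read as metres. The tube weighs about 0.4–0.7 N, so it is empty.

Run:
```python
from h import *
to_pan(.036);print(st())
e=bot.get_state()['ee_pos'];bot.movep([.45,-.15,.25],down(0))
print(np.round(tubes(name='top2'),3))
print('pan',np.round(tubes((.3,.7,-.1,.15),.083),3))
```

```text
carry (24.7, array([0.5185, 0.013 , 0.17  ]), 0.0152, 25.0, array([ 0.07,  0.3 , -0.19,  1.93,  0.07,  0.92, -0.19]))
placed False [0.5187 0.0144 0.0993]
(27.0, array([0.5181, 0.0143, 0.1694]), 0.0221, 0.0, array([ 0.07,  0.3 , -0.19,  1.93,  0.07,  0.92, -0.19]))
[]
pan [[0.517 0.016 1.524 0.074 0.015]]
```

View pics/top2.png

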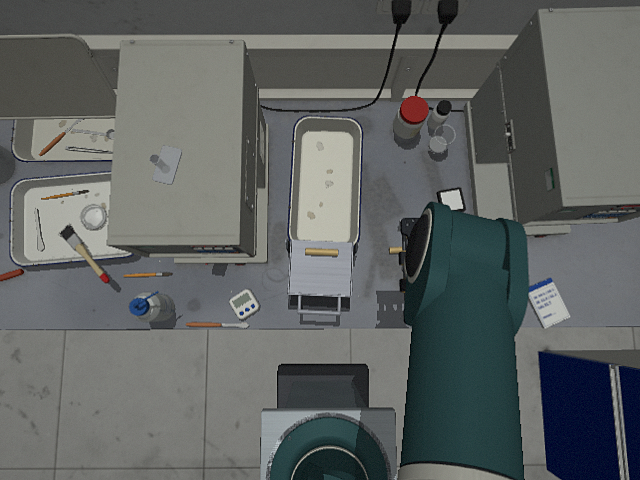

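Tube 2 lies flat on the pan at (322,252). The arm hides the rest, so I'll look again with the arm over the pan.

Run:
```python
from h import *
bot.movep([.42,.10,.25],down(0))
t=tubes((.3,.72,-.5,-.1),name='top3');print(np.round(t,3))
tt=t[t[:,1]>-.29];x=tt[tt[:,0].argmin()]
w=pick(*x[:3])
if w<-1.2: to_slot(0)
elif -.9<w<.0: to_pan(0)
bot.movep([.42,.10,.25],down(0))
print(np.round(tubes(),3))
print('pan',np.round(tubes((.3,.7,-.1,.15),.083),3))
```

```text
[[ 0.453 -0.425  0.047  0.076  0.016]
 [ 0.532 -0.192  1.607  0.075  0.015]
 [ 0.573 -0.23   1.739  0.074  0.015]]
pick True width 0.015 zgrasp 0.0302 dF [ 0.13  0.03 -2.05] (33.9, array([ 0.532 , -0.1917,  0.0599]), 0.015, 25.0, array([ 0.35,  0.52, -0.07,  1.88,  0.05,  0.74,  0.28]))
carry (35.3, array([ 0.4504, -0.3779,  0.1092]), 0.0153, 25.0, array([ 0.4 ,  0.5 ,  0.32,  1.81, -0.2 ,  0.86, -0.71]))
placed True [ 0.4499 -0.379   0.0354]
[[ 0.449 -0.38   0.045  0.076  0.016]
 [ 0.453 -0.425  0.047  0.076  0.016]
 [ 0.573 -0.23   1.718  0.074  0.015]]
pan [[0.518 0.016 1.527 0.074 0.014]]
```

View pics/top3.png

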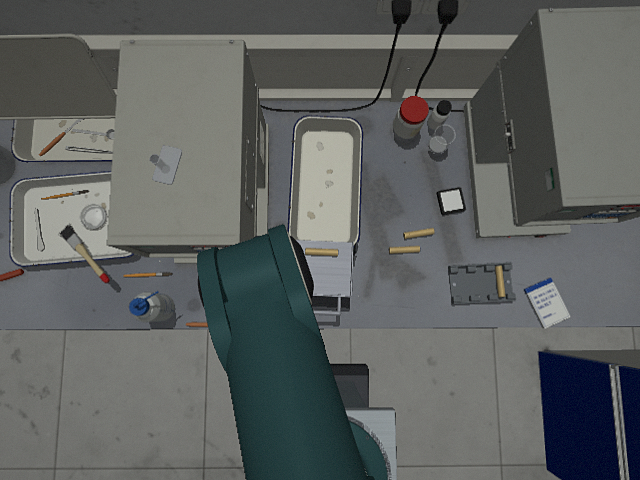

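The knocked tube now lies at (419,233), and tube 1 is seated in the right-hand slot at (502,282). Now the last tube.

Run:
```python
from h import *
t=tubes((.5,.72,-.3,-.1));print(np.round(t,3))
w=pick(*t[0][:3])
if w<-1.2: to_slot(1)
elif -.9<w<.0: to_pan(-.002)
bot.movep([.42,.10,.25],down(0))
print(np.round(tubes(name='top4'),3))
print('pan',np.round(tubes((.3,.7,-.1,.15),.083),3))
for n in ('pan_bar','pan_hinge'):print(n,[np.round(d['xyz'],4) for d in bot.tip_of('top',n)[:2]],[np.round(d['xyz'],4) for d in bot.tip_of('scene',n)[:2]])
cv2.imwrite('pics/s4.png',bot.get_image('scene'))
```

```text
[[ 0.573 -0.23   1.721  0.074  0.015]]
pick False width 0.015 zgrasp 0.0226 dF [-0.27 -0.38 -0.45] (44.9, array([ 0.5733, -0.2298,  0.06  ]), 0.0154, 25.0, array([ 0.21,  0.6 ,  0.16,  1.76, -0.12,  0.79,  0.58]))
carry (46.8, array([0.481 , 0.0152, 0.1699]), 0.0153, 25.0, array([-0.23,  0.23,  0.15,  2.02, -0.04,  0.89, -0.1 ]))
placed False [0.4807 0.0161 0.0993]
[[ 0.449 -0.38   0.049  0.076  0.016]
 [ 0.453 -0.425  0.047  0.076  0.016]]
pan [[0.48  0.013 1.512 0.067 0.014]
 [0.518 0.016 1.529 0.074 0.015]]
pan_bar [array([0.3807, 0.0206, 0.0855])] [array([0.3799, 0.0192, 0.0863])]
pan_hinge [] [array([0.5444, 0.0127, 0.0717])]
```

View pics/top4.png

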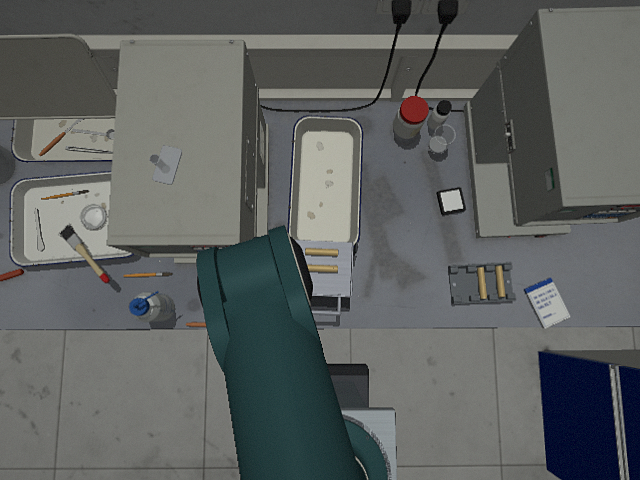

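All four are sorted: two filled tubes in the tray at (482–502, 282) and two empties on the pan at (322, 252–268). Next I'll grip the bar and tip the pan.

```bash
cat >> h.py <<'E'
H=np.array([.5448,.0135]);U=np.array([np.cos(PYAW),np.sin(PYAW)])
def barp(th,dz=.008):
    c,s=np.cos(th),np.sin(th);return [*(H+U*(-.165*c+.012*s)),.075+.165*s+.012*c+dz]
E
python3 - <<'E'
from h import *
R=down(PYAW);p=barp(0);print(p)
bot.move_gripper(.03);bot.movep([p[0],p[1],.16],R)
print('hit',bot.move_linear(p,.06,stop_force=6))
bot.move_gripper(0,12);print(st())
for th in np.linspace(0,1.12,13)[1:]:
    bot.move_linear(barp(th),.06)
    s=bot.get_state();print(round(th,2),round(s['gripper_width'],4),round(s['grip_force'],1),np.round(s['contact_force'],1))
    if s['gripper_width']<.006: print('LOST');break
bot.wait(1);cv2.imwrite('pics/s5.png',bot.get_image('scene'));print(st())
E
```

```text
[np.float64(0.3799670343101059), np.float64(0.020922494316213937), np.float64(0.095)]
hit False
(52.7, array([0.3807, 0.021 , 0.0953]), 0.0096, 12.0, array([-0.28,  0.19,  0.16,  2.3 , -0.05,  0.65, -0.13]))
0.09 0.0098 12.0 [ 7.4 -1.7 -2.2]
0.19 0.0093 12.0 [ 8.9 -1.1 -4.8]
0.28 0.0095 12.0 [11.1 -1.  -6. ]
0.37 0.0092 12.0 [12.9 -1.9 -8.2]
0.47 0.0091 12.0 [ 17.6  -2.3 -13.5]
0.56 0.0097 12.0 [ 23.2  -2.1 -19.3]
0.65 0.0097 12.0 [ 18.4  -2.2 -18.9]
0.75 0.0095 12.0 [ 14.1  -0.9 -17.2]
0.84 0.0098 12.0 [  9.5  -1.6 -13.6]
0.93 0.0097 12.0 [ 4.7 -2.6 -9.5]
1.03 0.0096 12.0 [ 0.5 -4.5 -3.3]
1.12 0.0094 12.0 [-3.  -4.4  2.8]
(58.6, array([0.4839, 0.0161, 0.2372]), 0.0093, 12.0, array([-0.27,  0.15,  0.19,  1.95, -0.03,  1.05, -0.11]))
```

View pics/s5.png

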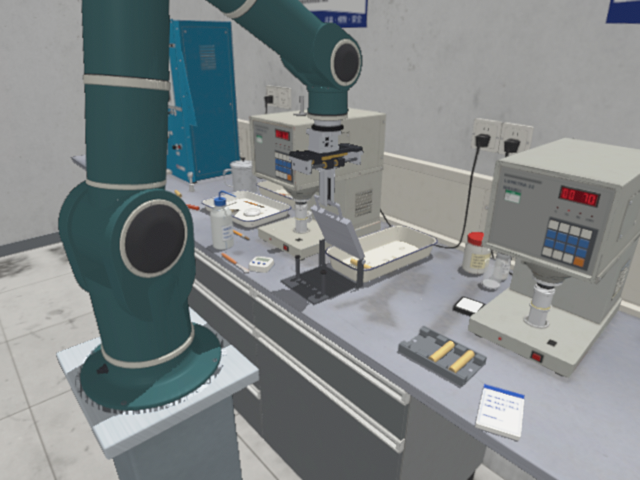

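The pan is raised and brass shows in the deep tray at about (358,262). Now I'll lower it and look.

Run:
```python
from h import *
for th in np.linspace(1.12,0,13)[1:]:
    bot.move_linear(barp(th),.08)
s=bot.get_state();print(round(s['gripper_width'],4),np.round(s['contact_force'],1))
bot.move_gripper(.03);p=barp(0);bot.move_linear([p[0],p[1],.2],.1)
bot.movep([.40,-.20,.3],down(0));bot.goto_joints([1.1,.2,0,1.9,0,1.0,0])
bot.wait(.5);print(np.round(tubes((.5,.9,-.12,.12),.01,name='top6'),3),np.round(tubes((.3,.6,-.12,.15),.083),3),np.round(tubes(),3))
print(st())
for c in ('top','scene'):print([np.round(d['xyz'],3) for d in bot.tip_of(c,'pan_bar')[:1]] if bot.get_image(c) is not None else 0)
im=cv2.imread('pics/top6.png')[80:340,230:560];cv2.imwrite('pics/c6.png',cv2.resize(im,None,fx=2.3,fy=2.3,interpolation=2))
```

```text
0.0095 [ 8.8  1.1 -2.2]
[[0.563 0.013 1.514 0.073 0.014]
 [0.612 0.011 1.58  0.073 0.015]] [[0.551 0.015 1.513 0.068 0.013]
 [0.598 0.012 1.576 0.068 0.012]] [[ 0.449 -0.38   0.041  0.076  0.015]
 [ 0.453 -0.426  0.044  0.076  0.016]]
(67.7, array([ 0.2077, -0.4758,  0.2293]), 0.0299, 0.0, array([ 1.1,  0.2, -0. ,  1.9, -0. ,  1. ,  0. ]))
[array([0.38 , 0.02 , 0.083])]
[array([0.38 , 0.02 , 0.086])]
```

View pics/c6.png

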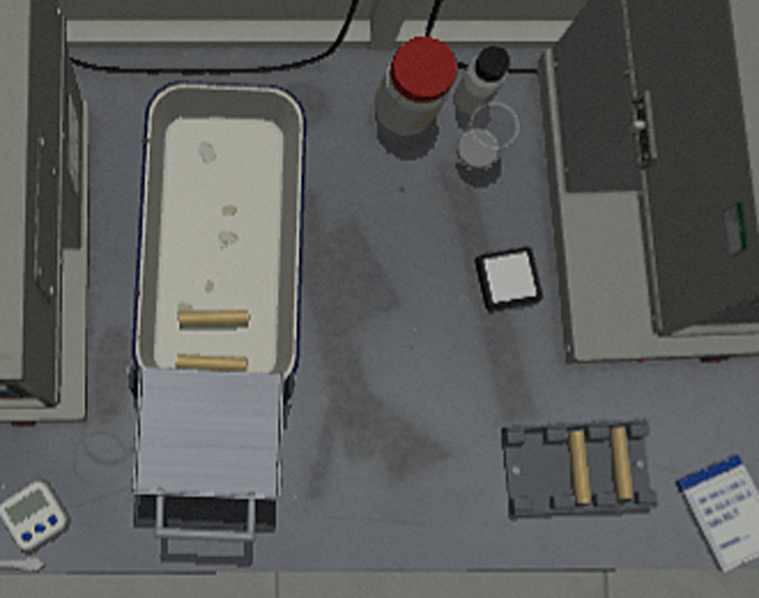

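Both empties lie flat on the deep tray floor at (213,318) and (211,362). The pan is level and empty, and the two filled tubes are in their own slots at (580,466) and (622,463).

```bash
python3 -c "
from bench import bot
print(bot.close_job())"
```

```text
the job is handed in; nothing more can be done
None
```

The job is done and handed in: the two filled tubes lie in separate slots of the tube tray, the two empty ones were tipped into the deep tray, and the pan is level again; only four tubes were present.

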